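# Screw the lid onto the tilted storage jar

### The job

Screw the red lid from the yellow tray onto the blue jar that leans in its stand: level, properly caught in the thread, and tightened clockwise until it is fully home. The lid usually has to be turned back first until it drops into the start of the thread. Let go of it at the end, and leave the other things on the bench where they are.

Things in the scene. Friction and masses are not known exactly. Their poses are not given: they have to be found in the camera images.
- lid: Red round screw lid, 81 mm across, 0.11 to 0.18 kg, right way up in the tray. Origin: centre of its open lower edge; z out of its top along its axis. Skirt 28.5 mm tall, inside 74 mm across, ceiling at z = 24.5 mm. Three lugs inside, 120 degrees apart (one at +x), 7.5 mm wide, z = 3.5 to 8.5 mm, tips 63 mm across.
- lid_grip (a point): Middle of the lid's straight grip bar, 15 mm above the lid's round top and 43.5 mm above the lid's origin; axes as the lid's. The bar is 66 mm long (lid x), 16 mm wide (lid y) and 30 mm tall (top 58.5 mm above the lid's origin): grip it across its width.
- mouth (a point): Centre of the blue jar's flat rim, 60 mm across outside. z points out of the mouth along the jar's axis, which leans 30 degrees from vertical to the stand's -x side: the lid goes on and turns about this leaning axis. Axes fixed to the stand: which way round the jar and its thread are clamped is not told. It holds up to 5 N m. White neck 29 mm tall, body 98 mm across.
- on_ridge (a point): On the jar's axis 9 mm below the rim, axes as mouth: where the lid's origin is when its lugs rest on the three thread ridges (flat tops 5 mm below the rim, 71 mm across, each 82 degrees long, 38 degree gaps between). Blocks 4.5 mm tall at the ridges' clockwise ends stop it turning on clockwise there; the lugs may also land on these blocks or straight in the gaps.
- caught (a point): On the jar's axis 19 mm below the rim, axes as mouth: about where the lid's origin is once the lugs have dropped into the gaps. From the ridges it gets there by turning back (anticlockwise seen from outside the mouth) up to 100 degrees, pushed along the axis with 5 to 15 N; it then drops 10 mm. It cannot turn back past the gap.
- home (a point): On the jar's axis 24.5 mm below the rim, axes as mouth: the lid's origin when screwed fully home, its ceiling on the rim. From the gaps, clockwise turning runs the lugs under the ridges and draws the lid down 0.1 mm per degree; 60 to 110 degrees in all, then it turns no further (1.5 N m is firm). Friction holds it there.
- stand: Steel and aluminium stand, 200 x 150 mm on the bench, fixed, that holds the jar at a slant; origin at the centre of its base's underside; the jar leans towards its -x. Together with the jar it stands about 185 mm high.
- tray: Shallow yellow open tray, 160 x 160 mm outside, walls 28 mm high and 4 mm thick, floor 4 mm thick, fixed; origin under its centre.
- spare: Bystander: closed blue jar with white cap, 72 mm across, 110 mm tall, loose; origin at the centre of its underside.
- carton: Bystander: small cardboard box 85 x 60 x 70 mm, loose; origin at the centre of its underside.
- tape: Bystander: yellow roll of tape lying flat, 100 mm across, 45 mm tall, loose; origin at the centre of its underside.
Mind the look-alikes: they are no part of the job. Several things have the shape of the lid; the one meant has the colours described above.

How it is judged:
By the outcome, as a careful person would: the job done as asked, in the order asked, and still so for the second after the job is handed in, with the robot touching nothing.
It also fails if it takes over 51 s, if anything falls off the work surface, if the arm or the gripper's body presses on something with over 40 N, if the wrist force passes 120 N, or if a joint passes its speed limit or range.

### The arm

A 6-joint arm with a two-finger parallel gripper is mounted at the origin on the work surface. World frame = base frame: x ahead of the robot, y to its left, z up, the work surface at z = 0. Lengths are in mm, angles in rad, forces in N, time in s.
With the tool pointing down it reaches from about 350 to 850 mm from the base axis. Payload 8.1 kg.
Tool frame: the origin (TCP) lies on the centre line of the jaws, within the pads' length; the fingertips stand 17 mm ahead of it and the grasp point (between the pads) lies 2 mm behind it (tip_extent is the distance from the TCP to the fingertips, in mm); z points along the fingers, y is the line along which they close (so a half turn about z gives the same grasp; the last joint's range is limited). The gripper opens to 93 mm and grips with 3 to 60 N. Pads are 15 mm wide; open, the fingers measure 128 mm over their backs; the gripper's body (75 mm by 188 mm) begins 65 mm behind the grasp point.
Start: joints at [1.102, 0.13, 1.488, -0, 1.523, -0.085], TCP at [224.647, 556.362, 235.635] pointing down, gripper open.
Joint ranges: [-2.96, 2.96], [-0.89, 2.26], [0.02, 2.5], [-1.34, 4.48], [0, 2.73], [-2.66, 2.66]. Speed limits (rad/s): [2.39, 2.39, 2.79, 3.14, 3.14, 3.14].

### API

Orientations are given as a unit quaternion [x, y, z, w].
In Python, from station import state, get_image, finish_job, tip_extent gives the robot as it stands.
- The arm moves only by the tool move_arm, never from a script. Its argument "plan" is a list of rows, each a list of 5 numbers: the shift along the tool's x, y, z in m, then the turn about the tool's z in rad, then the opening, from 0 (shut) to 1 (fully open). In form: [[x, y, z, twist, claw], ...]. A call has 1 to 12 rows; each row shifts and turns the commanded pose from where the row before left it, along the tool's axes as they then stand; what a row does not reach is not made up. A row lasts 1/8 s, in which the tool goes at most 62.5 mm and 10.7 degrees, less where a joint would pass 70% of its speed; a pose out of reach is approached as far as the arm can. A call with a gripper value outside its range is refused whole. The fingers move at their own pace and stop on an object; the grip force is fixed at half the most. Time passes only in rows, so rows that do not move let the fingers close. It gives the time, the measured TCP pose, the force and the opening at its end, in the units of the state.
- state(): the state, without advancing time (a new reading comes with each control period).
- get_image(name): name is "scene" or "top"; returns a dict with "color" (480x640x3 uint8, blue, green, red), "fx", "fy", "cx", "cy" (pixels), "rvec" (rotation vector, rad) and "tvec" (3), from world to camera coordinates, as OpenCV has them. Camera axes: x right, y down, z forward; pixel columns grow to the right and rows downward; lengths in mm; the calibration is good to about 2 mm. A picture is of the moment at which its call begins. There is no depth.
- finish_job(): hands the job in, once; it reports no verdict.
The state is a dict: "t": time; "q": joint angles; "qd": joint speeds; "joint_torque": joint torques, N m; "tcp_pos": TCP position; "eef_rot": TCP orientation; "force": force on the tool from outside, world axes, zero at the start; "wrist_torque": the same for the moment, N m; "width": finger opening in mm.
Only numpy, scipy, OpenCV 4.12 (cv2) and the standard library are available. Lean on these libraries where they do the work, as an engineer would, in place of code of your own. Each camera call takes 0.05 s, during which the arm holds its last target. There are 200 camera calls.

## Working session

There is one attempt and no reset: what is moved stays moved. The work goes in short steps, Python scripts to look and compute and a tool call to move; the robot and the scene stay as the last step left them, time stands still between calls to the robot, and variables do not carry over. Pictures are saved under pics/ and viewed, on a budget of 10 in all, crops included, one or two more only if the job needs it, and the job is handed in when it is done.

Besides the shell and the picture viewer there is one more tool, called as a command line: name --pt "numbers of a row" for each row, then --argument value for the rest. move_arm: Moves the arm, as the interface text tells. Its arguments: {"type":"object","properties":{"plan":{"type":"array","items":{"type":"array","items":{"type":"number"}}}},"required":["plan"]}

```bash
ls; mkdir -p pics; python3 - <<'E'
from station import *
import cv2,json,pickle
print(state())
for n in("scene","top"):
    d=get_image(n); cv2.imwrite(f"pics/{n}0.png",d["color"]); pickle.dump(d,open(f"{n}0.pkl","wb"))
    print(n,d["fx"],d["cx"],d["cy"],d["rvec"],d["tvec"])
E
```

```text
pics
{'t': 0.0, 'q': array([ 1.10158861e+00,  1.31157519e-01,  1.48930064e+00, -2.82503333e-05,
        1.52299674e+00, -8.53825638e-02]), 'qd': array([ 0.00028692,  0.00104661,  0.00077737,  0.00109111,  0.00063752,
       -0.00139622]), 'joint_torque': array([ 2.00367608e-04, -5.59828341e+01, -4.91763031e+01,  7.68296001e-02,
        3.54037376e-02, -1.56763895e-04]), 'tcp_pos': array([224.41135439, 555.85931752, 234.5778721 ]), 'eef_rot': array([ 1.90735946e-01,  9.81640938e-01, -8.99416043e-04, -2.41330303e-04]), 'force': array([ 0.14624111, -0.67402938,  0.00697123]), 'wrist_torque': array([ 0.02264002, -0.01341922, -0.01671908]), 'width': 92.7220453095507}
scene 434.77975985002837 323.5507010019473 236.00406001821983 [ 1.31255603  2.14388526 -0.95587414] [ 257.55085751 -224.141501   1675.92283524]
top 444.57871335575027 318.54054366313926 235.12471051061686 [ 2.11915375 -2.16144821  0.14591566] [  21.84464019  615.71080648 1115.33965318]
```

View pics/scene0.png

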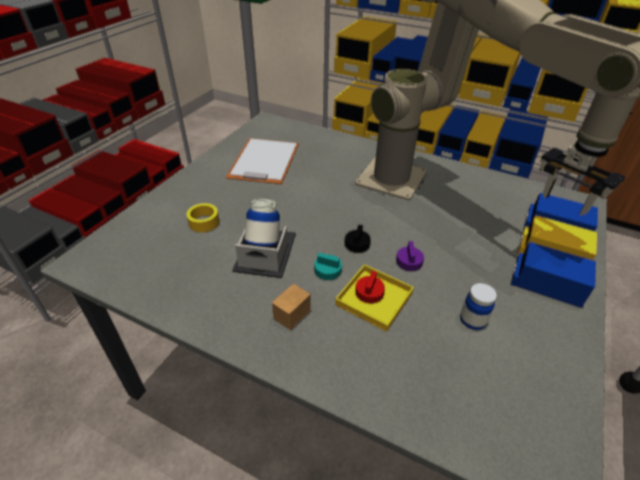

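View pics/top0.png

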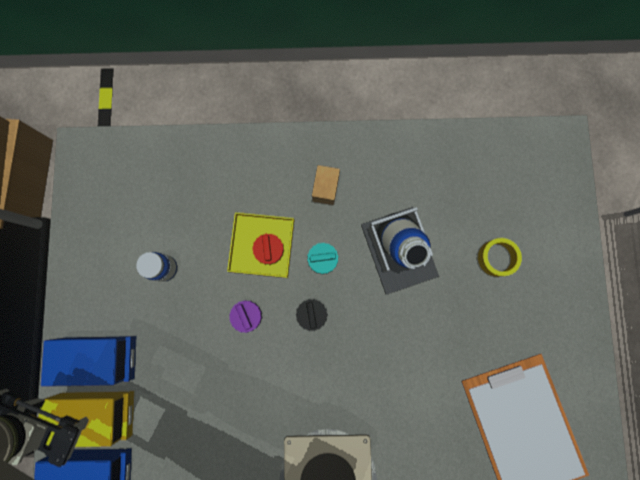

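The scene view shows round lids in red (370,288, in the yellow tray), teal (328,266), black (357,240) and purple (410,258). In the top view they are at red (268,249), teal (322,258), black (312,315) and purple (245,316). The red one in the tray is the lid I want. The stand with the jar is at top (402,248) and the spare jar at (155,266). Next is a close composite crop.

```bash
python3 - <<'E'
import cv2,pickle,numpy as np
t=pickle.load(open("top0.pkl","rb"))["color"];s=pickle.load(open("scene0.pkl","rb"))["color"]
c=lambda im,x,y,w,h:cv2.resize(im[y:y+h,x:x+w],(400,300),interpolation=cv2.INTER_CUBIC)
# scale 4 for all: 100x75 ; 
A=c(t,220,208,80,60);B=np.array(cv2.resize(t[200:300,350:450][:],(400,400)))
B=c(t,340,203,120,90);C=c(s,330,260,80,60);D=c(s,220,195,100,75)
cv2.imwrite("pics/crop1.png",np.vstack([np.hstack([A,B]),np.hstack([C,D])]))
E
```

```text
(no output)
```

View pics/crop1.png

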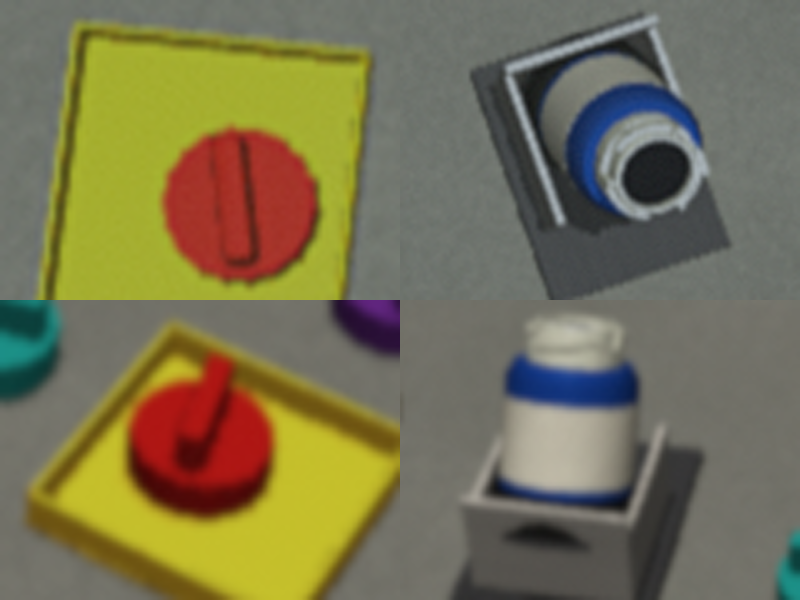

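```bash
cat > h.py <<'E'
import numpy as np,cv2,pickle
from scipy.optimize import least_squares
from scipy.spatial.transform import Rotation as R
cam={n:pickle.load(open(f"{n}0.pkl","rb")) for n in("scene","top")}
def proj(n,P):
    d=cam[n];K=np.array([[d["fx"],0,d["cx"]],[0,d["fy"],d["cy"]],[0,0,1]])
    return cv2.projectPoints(np.float64(P).reshape(-1,3),np.float64(d["rvec"]),np.float64(d["tvec"]),K,None)[0][:,0]
def atz(n,uv,z):
    return least_squares(lambda p:(proj(n,[p[0],p[1],z])[0]-uv),[500,0]).x
def tri(a,b):
    r=least_squares(lambda p:np.r_[proj("top",p)[0]-a,proj("scene",p)[0]-b],[500,0,100.]);return r.x,r.fun
E
python3 - <<'E'
from h import *
print("mouth",tri([416.5,254.9],[263.8,202.5]))
A=lambda x,y:(220+x/5,208+y/5)
B=lambda x,y:(340+(x-400)/3.3333,203+y/3.3333)
print("lid top",tri(A(241,205),(370,287)), "z32.5",atz("top",A(241,205),32.5),atz("scene",(370,287),32.5))
print("bar top@62.5",atz("top",A(232,200),62.5))
b=[atz("top",A(*p),62.5) for p in((224,138),(240,262))];d=b[1]-b[0];print("bar",b,np.linalg.norm(d),np.degrees(np.arctan2(d[1],d[0])))
c=[atz("top",B(*p),3) for p in((473,70),(552,300),(730,243))]
print("base",c);d=c[0]-c[1];print("x dir",np.degrees(np.arctan2(d[1],d[0])),np.linalg.norm(d));d2=c[1]-c[2];print("y dir",np.degrees(np.arctan2(d2[1],d2[0])),np.linalg.norm(d2))
print("ctr",(c[0]+c[2])/2)
t=[atz("top",A(*p),28) for p in((80,25),(370,55))];print("tray",t)
E
```

```text
mouth (array([ 546.31847951, -215.45048114,  168.2130257 ]), array([-0.58152665,  0.31480901, -0.81940074, -0.16229063]))
lid top (array([583.85014017, 145.87569696,  25.18866652]), array([-0.76818066,  0.30361185, -0.87359976, -0.01717863])) z32.5 [583.75242849 142.93205629] [589.22035737 149.9687164 ]
bar top@62.5 [582.87573095 143.8325491 ]
bar [array([615.10311869, 147.90191922]), array([550.9145914 , 139.79679828])] 64.69822270194024 -172.8033174367793
base [array([ 650.35802247, -108.16531387]), array([ 463.53278989, -164.77109329]), array([ 505.94642296, -308.50879947])]
x dir 16.85617202286217 195.2124017360676
y dir 106.4400964291323 149.86475385523585
ctr [ 578.15222272 -208.33705667]
tray [array([682.97177869, 229.52747821]), array([663.3810639 ,  74.43126841])]
```

```bash
cat >> h.py <<'E'
def rows(p0,q0,p1,tw,n):
    "n equal world steps p0->p1 while twisting tw in total; mm -> m rows"
    d=(np.array(p1)-p0)/n/1000;r=R.from_quat(q0);o=[]
    for i in range(n):
        o.append(np.r_[r.inv().apply(d),tw/n].round(4).tolist());r=r*R.from_rotvec([0,0,tw/n])
    return o
E
python3 - <<'E'
from h import *
from station import state
s=state()
print(*rows(s["tcp_pos"],s["eef_rot"],[584,145,140],np.radians(150.8),16),sep="\n")
E
```

```text
[-0.0305, -0.0154, 0.0059, 0.1645]
[-0.0326, -0.0102, 0.0059, 0.1645]
[-0.0338, -0.0047, 0.0059, 0.1645]
[-0.0341, 0.0009, 0.0059, 0.1645]
[-0.0335, 0.0064, 0.0059, 0.1645]
[-0.032, 0.0119, 0.0059, 0.1645]
[-0.0296, 0.0169, 0.0059, 0.1645]
[-0.0265, 0.0216, 0.0059, 0.1645]
[-0.0226, 0.0256, 0.0059, 0.1645]
[-0.0181, 0.0289, 0.0059, 0.1645]
[-0.0131, 0.0315, 0.0059, 0.1645]
[-0.0078, 0.0332, 0.0059, 0.1645]
[-0.0022, 0.0341, 0.0059, 0.1645]
[0.0034, 0.034, 0.0059, 0.1645]
[0.0089, 0.0329, 0.0059, 0.1645]
[0.0142, 0.031, 0.0059, 0.1645]
```

move_arm --pt "-0.0305 -0.0154 0.0059 0.1645 1" --pt "-0.0326 -0.0102 0.0059 0.1645 1" --pt "-0.0338 -0.0047 0.0059 0.1645 1" --pt "-0.0341 0.0009 0.0059 0.1645 1" --pt "-0.0335 0.0064 0.0059 0.1645 1" --pt "-0.032 0.0119 0.0059 0.1645 1" --pt "-0.0296 0.0169 0.0059 0.1645 1" --pt "-0.0265 0.0216 0.0059 0.1645 1" --pt "-0.0226 0.0256 0.0059 0.1645 1" --pt "-0.0181 0.0289 0.0059 0.1645 1" --pt "-0.0131 0.0315 0.0059 0.1645 1" --pt "-0.0078 0.0332 0.0059 0.1645 1"

```text
t: 1.6
tcp_pos: [494.7, 247.1, 164.2]
eef_rot: [0.925, 0.379, -0.0, -0.0]
force: [0.3, 0.7, -0.3]
width: 92.8
```

move_arm --pt "-0.0022 0.0341 0.0059 0.1645 1" --pt "0.0034 0.034 0.0059 0.1645 1" --pt "0.0089 0.0329 0.0059 0.1645 1" --pt "0.0142 0.031 0.0059 0.1645 1" --pt "0 0 0 0 1" --pt "0 0 0 0 1"

```text
t: 2.35
tcp_pos: [583.8, 145.7, 140.8]
eef_rot: [0.998, 0.064, -0.001, -0.0]
force: [-0.6, -0.5, -0.7]
width: 93.2
```

```bash
python3 - <<'E'
from h import *
from station import *
s=state();print(s["t"],s["q"],s["tcp_pos"],R.from_quat(s["eef_rot"]).as_matrix().T.round(3))
d=get_image("top")["color"];e=get_image("scene")["color"]
r=cv2.resize
cv2.imwrite("pics/c2.png",np.hstack([r(d[195:295,215:315],(400,400),interpolation=2),r(e[215:315,320:420],(400,400),interpolation=2)]))
print(proj("top",s["tcp_pos"]),proj("scene",s["tcp_pos"]))
E
```

```text
2.35 [1.59189708e-01 1.97823760e-01 1.58891619e+00 3.47089091e-04
 1.35592546e+00 1.60252927e+00] [583.7872704  145.70543942 140.79861789] [[ 0.992  0.127 -0.001]
 [ 0.127 -0.992 -0.   ]
 [-0.001  0.    -1.   ]]
[[261.42574352 243.79340266]] [[372.95383415 257.22161399]]
```

View pics/c2.png

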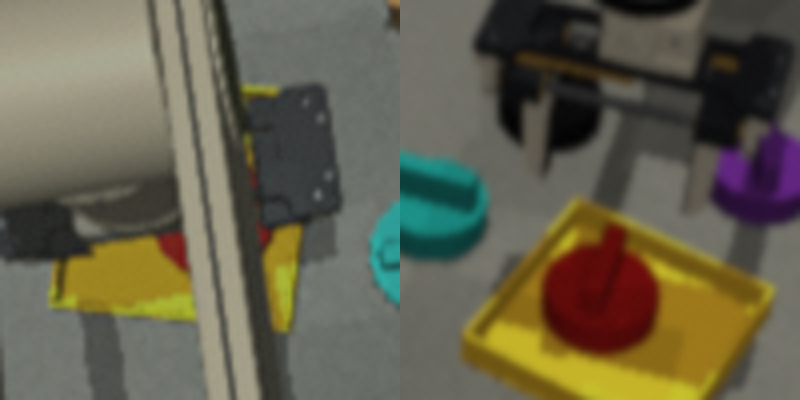

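The view shows the fingertips at scene crop (540,172) and (697,210), straddling the red bar at (607,265). Next is the descent.

move_arm --pt "0.001 0 0.03 0 1" --pt "0 0 0.03 0 1" --pt "0 0 0.022 0 1" --pt "0 0 0.005 0 1" --pt "0 0 0 0 0" --pt "0 0 0 0 0" --pt "0 0 0 0 0" --pt "0 0 0 0 0" --pt "0 0 0 0 0" --pt "0 0 0 0 0"

```text
t: 3.7
tcp_pos: [585.3, 145.5, 54.3]
eef_rot: [0.998, 0.063, -0.0, -0.0]
force: [0.3, 0.6, -1.4]
width: 37.8
```

move_arm --pt "0 0 0 0 0" --pt "0 0 0 0 0" --pt "0 0 0 0 0" --pt "0 0 0 0 0"

```text
t: 4.2
tcp_pos: [585.3, 145.6, 54.2]
eef_rot: [0.998, 0.063, -0.0, -0.0]
force: [-0.6, 0.8, -1.0]
width: 15.5
```

move_arm --pt "0 0 -0.02 0 0" --pt "0 0 -0.05 0 0" --pt "0 0 -0.05 0 0" --pt "0.0 0 -0.03 0 0" --pt "0.0476 -0.0153 0 0 0" --pt "0.0476 -0.0153 0 0 0" --pt "0.0476 -0.0153 0 0 0" --pt "0.0476 -0.0153 0 0 0" --pt "0.0493 -0.008 0 0 0" --pt "0.0493 -0.008 0 0 0"

```text
t: 5.45
tcp_pos: [836.9, 250.7, 208.4]
eef_rot: [0.998, 0.063, 0.0, -0.0]
force: [2.0, 1.1, -0.6]
width: 16.2
```

```bash
cat >s.py <<'E'
from h import *
from station import state
s=state();r=R.from_quat(s["eef_rot"]);z=r.apply([0,0,1])
print(s["t"],"q",s["q"].round(3),"p",s["tcp_pos"].round(1),"rad",np.hypot(*s["tcp_pos"][:2]).round(1))
print("tilt",np.degrees(np.arccos(-z[2])).round(2),"az",np.degrees(np.arctan2(z[1],z[0])).round(1),"x",r.apply([1,0,0]).round(3),"y",r.apply([0,1,0]).round(3),"F",s["force"].round(1),"T",s["wrist_torque"].round(2),"w",s["width"].round(1))
E
python3 s.py
```

```text
5.45 q [ 0.232  1.042  0.301 -0.     1.797  1.677] p [836.9 250.7 208.4] rad 873.6Traceback (most recent call last):
  File "s.py", line 5, in <module>
    print("tilt",np.degrees(np.arccos(-z[2])).round(2),"az",np.degrees(np.arctan2(z[1],z[0])).round(1),"x",r.apply([1,0,0]).round(3),"y",r.apply([0,1,0]).round(3),"F",s["force"].round(1),"T",s["wrist_torque"].round(2),"w",s["width"].round(1))
                                                                                                                                                                                                                              ^^^^^^^^^^^^^^^^
AttributeError: 'float' object has no attribute 'round'
```

move_arm --pt "0.0493 -0.008 0 0 0" --pt "0.0493 -0.008 0 0 0" --pt "0 0 0 0 0" --pt "0 0 0 0 0"

```text
t: 5.95
tcp_pos: [875.7, 261.6, 198.0]
eef_rot: [0.998, 0.063, 0.027, -0.006]
force: [-1.2, 0.2, -1.2]
width: 15.8
```

```bash
sed -i 's/s\["width"\].round(1)/s["width"]/' s.py; python3 s.py
```

```text
5.95 q [0.233 1.228 0.022 0.003 1.835 1.679] p [875.7 261.6 198. ] rad 914.0
tilt 3.21 az 16.4 x [0.991 0.125 0.055] y [ 0.126 -0.992 -0.009] F [-1.2  0.2 -1.2] T [-0.05  0.18  0.12] w 15.800585934246127
```

Pushing past the reach limit tilts the tool outward (3.2° at azimuth 16.4°), so this gives me a way to reach 30°.

move_arm --pt "0.0493 -0.008 0 0 0" --pt "0.0493 -0.008 0 0 0" --pt "0.0493 -0.008 0 0 0" --pt "0.0493 -0.008 0 0 0" --pt "0 0 0 0 0"

```text
t: 6.58
tcp_pos: [930.7, 277.3, 185.7]
eef_rot: [0.993, 0.063, 0.098, -0.023]
force: [-0.4, -0.9, -1.0]
width: 15.8
```

```bash
python3 s.py
```

```text
6.575 q [0.233 1.249 0.022 0.011 1.668 1.68 ] p [930.7 277.3 185.7] rad 971.1
tilt 11.6 az 16.5 x [0.973 0.12  0.198] y [ 0.129 -0.991 -0.033] F [-0.4 -0.9 -1. ] T [-0.04  0.36 -0.01] w 15.776338721939624
```

move_arm --pt "0.0493 -0.008 0.008 0 0" --pt "0.0493 -0.008 0.008 0 0" --pt "0.0493 -0.008 0.01 0 0" --pt "0.0493 -0.008 0.012 0 0" --pt "0.0493 -0.008 0.014 0 0" --pt "0.0493 -0.008 0.016 0 0" --pt "0 0 0 0 0"

```text
t: 7.45
tcp_pos: [1013.2, 301.1, 157.9]
eef_rot: [0.976, 0.061, 0.203, -0.047]
force: [-0.9, -0.2, -1.3]
width: 15.5
```

```bash
python3 s.py
```

```text
7.45 q [0.232 1.306 0.023 0.024 1.392 1.678] p [1013.2  301.1  157.9] rad 1057.0
tilt 24.1 az 16.6 x [0.91  0.101 0.403] y [ 0.139 -0.988 -0.066] F [-0.9 -0.2 -1.3] T [-0.15  0.49  0.02] w 15.515776844458973
```

move_arm --pt "0.0493 -0.008 0.01 0 0" --pt "0.0493 -0.008 0.01 0 0" --pt "0.046 -0.007 0.008 0 0" --pt "0 0 0 0 0"

```text
t: 7.95
tcp_pos: [1046.4, 310.0, 177.7]
eef_rot: [0.963, 0.061, 0.255, -0.059]
force: [-0.2, -1.1, -1.4]
width: 16.1
```

```bash
python3 s.py
```

```text
7.95 q [0.232 1.305 0.023 0.03  1.286 1.676] p [1046.4  310.   177.7] rad 1091.3
tilt 30.3 az 16.6 x [0.863 0.087 0.498] y [ 0.147 -0.986 -0.082] F [-0.2 -1.1 -1.4] T [-0.16  0.48  0.01] w 16.073502126815736
```

```bash
python3 - <<'E'
from h import *
from station import state
s=state()
a=[720,60,330];b=[478,-236,292]
print(rows(s["tcp_pos"],s["eef_rot"],a,0,10)[0],rows(a,s["eef_rot"],b,0,9)[0])
E
```

```text
[-0.0228, 0.0186, -0.0325, 0.0] [-0.0282, 0.0288, -0.0141, 0.0]
```

move_arm --pt "-0.0228 0.0186 -0.0325 0 0" --pt "-0.0228 0.0186 -0.0325 0 0" --pt "-0.0228 0.0186 -0.0325 0 0" --pt "-0.0228 0.0186 -0.0325 0 0" --pt "-0.0228 0.0186 -0.0325 0 0" --pt "-0.0228 0.0186 -0.0325 0 0" --pt "-0.0228 0.0186 -0.0325 0 0" --pt "-0.0228 0.0186 -0.0325 0 0" --pt "-0.0228 0.0186 -0.0325 0 0" --pt "-0.0228 0.0186 -0.0325 0 0" --pt "0 0 0 0 0"

```text
t: 9.32
tcp_pos: [745.7, 75.0, 324.6]
eef_rot: [0.963, 0.06, 0.256, -0.058]
force: [0.8, -0.1, -1.3]
width: 15.7
```

```bash
python3 s.py
```

```text
9.325 q [-0.048  0.039  1.513  0.188  1.091  1.353] p [745.7  75.  324.6] rad 749.5
tilt 30.38 az 16.3 x [0.862 0.086 0.499] y [ 0.146 -0.986 -0.081] F [ 0.8 -0.1 -1.3] T [-0.11  0.48 -0.02] w 15.741013671687242
```

move_arm --pt "-0.0274 0.027 -0.0146 0 0" --pt "-0.0274 0.027 -0.0146 0 0" --pt "-0.0274 0.027 -0.0146 0 0" --pt "-0.0274 0.027 -0.0146 0 0" --pt "-0.0274 0.027 -0.0146 0 0" --pt "-0.0274 0.027 -0.0146 0 0" --pt "-0.0274 0.027 -0.0146 0 0" --pt "-0.0274 0.027 -0.0146 0 0" --pt "-0.0274 0.027 -0.0146 0 0" --pt "-0.0274 0.027 -0.0146 0 0" --pt "0 0 0 0 0" --pt "0 0 0 0 0"

```text
t: 10.82
tcp_pos: [479.5, -234.2, 289.4]
eef_rot: [0.964, 0.061, 0.254, -0.059]
force: [0.3, 1.1, -2.2]
width: 15.6
```

```bash
python3 s.py; python3 - <<'E'
from h import *
from station import *
e=get_image("scene")["color"];d=get_image("top")["color"]
cv2.imwrite("pics/c3.png",np.hstack([cv2.resize(e[140:260,210:310],(400,480),interpolation=2),cv2.resize(d[190:310,360:460],(400,480),interpolation=2)]))
E
```

```text
10.825 q [-0.874 -0.383  1.95   0.49   1.374  0.522] p [ 479.5 -234.2  289.4] rad 533.7
tilt 30.19 az 16.6 x [0.864 0.087 0.496] y [ 0.147 -0.986 -0.082] F [ 0.3  1.1 -2.2] T [-0.14  0.47  0.01] w 15.574168238907918
```

View pics/c3.png

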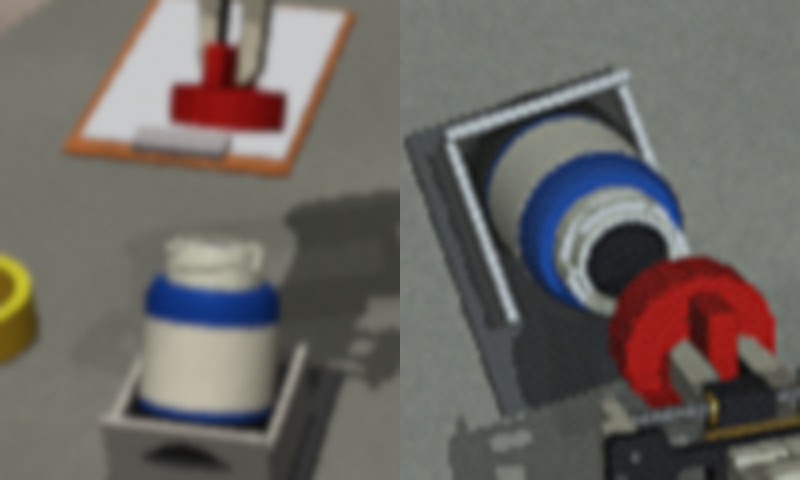

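```bash
cat > m.py <<'E'
from h import *
from station import *
s=state();r=R.from_quat(s["eef_rot"])
im={n:get_image(n)["color"] for n in("scene","top")}
pickle.dump((s,im),open("im3.pkl","wb"))
th=np.linspace(0,2*np.pi,90)
circ=lambda rad,z:np.c_[rad*np.cos(th),rad*np.sin(th),0*th+z]
M=R.from_matrix(np.c_[r.apply([1,0,0]),r.apply([0,-1,0]),r.apply([0,0,-1])])
lid0=s["tcp_pos"]+r.apply([0,0,50.2])
for n in im:
    P=proj(n,lid0+M.apply(np.vstack([circ(40.5,0),circ(40.5,28.5)])))
    h=cv2.cvtColor(im[n],cv2.COLOR_BGR2HSV);b=im[n].astype(int)
    x0,y0=P.min(0).astype(int)-12;x1,y1=P.max(0).astype(int)+12
    m=(b[...,2]>2*b[...,1])&(b[...,2]>60);m[:y0]=0;m[y1:]=0;m[:,:x0]=0;m[:,x1:]=0
    ys,xs=np.nonzero(m)
    print(n,"pred",P.min(0).round(1),P.max(0).round(1),"obs",xs.min(),ys.min(),xs.max()+1,ys.max()+1)
t=im["top"][190:310,360:460];t4=cv2.resize(t,None,fx=4,fy=4,interpolation=2)
g=t4.max(2);m=(g<55).astype(np.uint8);k,lab,st,c=cv2.connectedComponentsWithStats(m)
i=lab[257,228];cn=cv2.findContours((lab==i).astype(np.uint8),0,2)[0][0]
e=cv2.fitEllipse(cn);print("hole ellipse px",(np.array(e[0])+.5)/4-.5+[360,190],np.array(e[1])/4,e[2])
mo=np.array([546,-216,169.]);a=np.radians(16.7);Ms=R.from_euler("ZY",[16.7,-30],degrees=True)
print("axis",Ms.apply([0,0,1]),"pred mouth top",proj("top",mo),"scene",proj("scene",mo))
for nm,rad,z in(("rim",30,0),("ridge",35.5,-5)):
    P=proj("scene",mo+Ms.apply(circ(rad,z)));print(nm,P.min(0),P.max(0))
# scene jar outline from columns
g=im["scene"].astype(int)
for y in (201,203,206,214,218,230,236):
    print(y,g[y,240:285].max(1).tolist())
E
python3 m.py
```

```text
scene pred [251.5 160.1] [280.8 173.3] obs 253 151 281 172
top pred [411.1 253.6] [453.4 294.6] obs 412 255 454 292
hole ellipse px [415.58769608 253.85503387] [13.93052387 20.80504417] 50.39403533935547
axis [-0.47891125 -0.14368026  0.8660254 ] pred mouth top [[416.23382998 255.31290495]] scene [[262.85970864 202.00903545]]
rim [252.4324264  200.38337437] [273.21072094 203.69299698]
ridge [250.39329197 201.75857533] [274.96461532 205.74561084]
201 [111, 108, 105, 105, 105, 105, 104, 104, 103, 103, 109, 126, 145, 151, 154, 159, 166, 171, 172, 169, 165, 163, 160, 155, 149, 145, 144, 149, 154, 153, 149, 144, 145, 146, 140, 125, 112, 108, 106, 107, 107, 108, 107, 97, 78]
203 [111, 109, 105, 104, 103, 104, 103, 103, 102, 102, 105, 114, 129, 143, 158, 170, 177, 183, 187, 188, 189, 191, 193, 191, 187, 182, 179, 174, 172, 166, 157, 147, 143, 152, 158, 140, 118, 113, 111, 111, 113, 114, 110, 96, 79]
206 [113, 113, 110, 106, 104, 103, 103, 103, 103, 103, 105, 117, 136, 149, 154, 157, 162, 166, 168, 170, 170, 171, 170, 168, 166, 164, 161, 156, 151, 148, 143, 138, 142, 152, 149, 125, 113, 115,
[... 213 characters left out ...]
91, 81, 69, 59, 56, 60, 61, 60, 61]
218 [106, 107, 105, 105, 103, 96, 92, 95, 101, 105, 109, 113, 115, 118, 120, 122, 122, 123, 125, 126, 126, 127, 127, 125, 123, 122, 119, 117, 114, 112, 109, 105, 101, 96, 92, 86, 80, 72, 63, 56, 55, 60, 61, 62, 61]
230 [107, 108, 113, 129, 144, 144, 144, 153, 163, 170, 176, 181, 184, 186, 187, 188, 189, 190, 190, 189, 189, 187, 186, 185, 184, 181, 178, 176, 172, 167, 163, 157, 152, 146, 137, 126, 115, 101, 82, 63, 52, 54, 83, 130, 147]
236 [132, 146, 143, 114, 100, 125, 148, 160, 167, 174, 179, 183, 185, 187, 188, 189, 190, 191, 191, 191, 190, 190, 189, 186, 183, 181, 178, 175, 171, 166, 160, 153, 146, 139, 129, 120, 105, 88, 64, 49, 72, 121, 142, 116, 77]
```

```bash
python3 - <<'E'
from h import *
t=cam["top"]["color"][190:310,360:460];t4=cv2.resize(t,None,fx=4,fy=4,interpolation=2)
for th in(45,55,65,75):
    m=(t4.max(2)<th).astype(np.uint8);k,lab,st,c=cv2.connectedComponentsWithStats(m)
    i=lab[257,226];cn=max(cv2.findContours((lab==i).astype(np.uint8),0,2)[0],key=len)
    e=cv2.fitEllipse(cn);print(th,(np.array(e[0])+.5)/4-.5+[360,190],np.array(e[1])/4,e[2])
g=cam["scene"]["color"].astype(int).max(2)
print(g[192:212,258:268:3].T.tolist())
Ms=R.from_euler("ZY",[16.7,-30],degrees=True);th=np.linspace(0,6.28,100)
c=np.c_[22*np.cos(th),22*np.sin(th),0*th]
for mo in([546,-216,169],[547.5,-214.5,169]):
    P=proj("top",np.array(mo)+Ms.apply(c)).astype(np.float32);print(mo,cv2.fitEllipse(P),proj("scene",mo))
E
```

```text
45 [416.29679108 254.47892761] [15.70261669 19.69882584] 55.76113510131836
55 [416.3132019 254.4773407] [16.15943909 20.14171791] 55.81840515136719
65 [416.31824875 254.50233459] [16.54665184 20.47167778] 55.28592300415039
75 [416.34023666 254.51171112] [16.90714264 20.82000732] 55.29158401489258
[[110, 110, 111, 111, 112, 116, 123, 135, 155, 171, 181, 184, 185, 179, 167, 157, 165, 177, 172, 153], [110, 110, 111, 111, 112, 117, 133, 148, 157, 171, 184, 189, 190, 184, 168, 156, 165, 181, 179, 159], [111, 112, 110, 110, 110, 115, 131, 151, 159, 163, 175, 185, 185, 177, 163, 158, 168, 179, 177, 158], [112, 111, 111, 111, 109, 111, 125, 150, 168, 170, 171, 174, 172, 163, 154, 159, 169, 172, 171, 159]]
[546, -216, 169] ((416.21307373046875, 255.24888610839844), (16.633224487304688, 19.255889892578125), 53.49070358276367) [[262.85970864 202.00903545]]
[547.5, -214.5, 169] ((415.5289611816406, 254.61485290527344), (16.64352035522461, 19.25075340270996), 53.469703674316406) [[263.01838665 202.42877035]]
```

move_arm --pt "0.0011 0.0021 0.03 0 0" --pt "0 0 0.03 0 0" --pt "0 0 0.018 0 0" --pt "0 0 0 0 0" --pt "0 0 0 0 0"

```text
t: 11.65
tcp_pos: [518.3, -224.9, 223.1]
eef_rot: [0.964, 0.061, 0.254, -0.058]
force: [0.5, 0.1, -1.4]
width: 15.6
```

```bash
cat >>s.py <<'E'
m=-z;d=s["tcp_pos"]-[547.5,-216.3,170];print("depth of lid origin below rim",50.2-d@m,"lateral tool x,y",(r.inv().apply(d-m*(d@m))).round(1)[:2],"axial F",(s["force"]@m).round(1),"tool F",r.inv().apply(s["force"]).round(1),"Tz",r.inv().apply(s["wrist_torque"]).round(2))
E
python3 s.py; python3 - <<'E'
from h import *
from station import *
e=get_image("scene")["color"];d=get_image("top")["color"]
cv2.imwrite("pics/c4.png",np.hstack([cv2.resize(e[140:260,210:310],(400,480),interpolation=2),cv2.resize(d[190:310,360:460],(400,480),interpolation=2)]))
E
```

```text
11.65 q [-0.793 -0.275  1.987  0.495  1.208  0.524] p [ 518.3 -224.9  223.1] rad 565.0
tilt 30.2 az 16.6 x [0.864 0.089 0.496] y [ 0.148 -0.986 -0.081] F [ 0.5  0.1 -1.4] T [-0.16  0.52 -0.03] w 15.578747534973429
depth of lid origin below rim -10.964265287421817 lateral tool x,y [ 0.4 -0.1] axial F -1.5 tool F [-0.2  0.1  1.5] Tz [-0.11 -0.53  0.02]
```

View pics/c4.png

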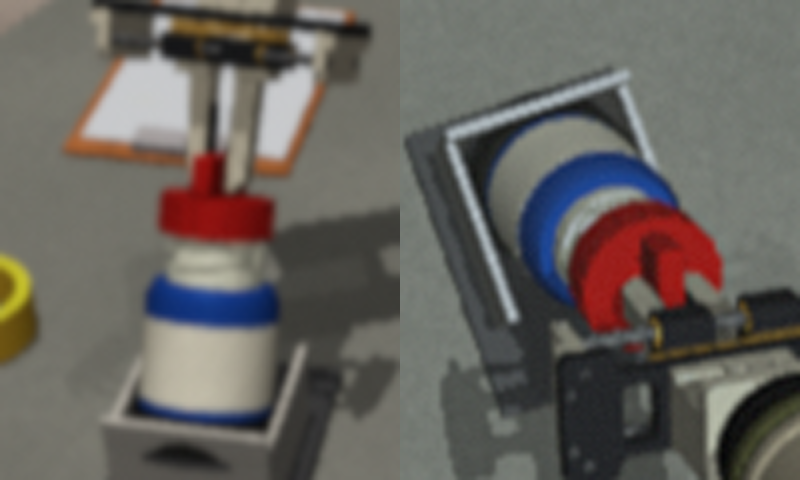

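The lid is centred over the neck (scene crop: lid 158 to 275, neck 165 to 263), about 11 mm above the rim. Next is a slow approach.

move_arm --pt "0 0 0.004 0 0" --pt "0 0 0.004 0 0" --pt "0 0 0.004 0 0" --pt "0 0 0.003 0 0" --pt "0 0 0 0 0"

```text
t: 12.38
tcp_pos: [525.3, -223.2, 211.0]
eef_rot: [0.964, 0.062, 0.254, -0.058]
force: [-14.6, 2.6, 13.5]
width: 15.7
```

```bash
python3 s.py|tail -1
```

```text
depth of lid origin below rim 3.09881372078614 lateral tool x,y [0.5 0.2] axial F 18.4 tool F [ -5.7  -5.8 -18.4] Tz [ 1.35 -1.32  0.08]
```

Contact came at 3 mm depth, which suits lugs on the blocks or the rim edge. I'll ease off, give way slightly sideways and turn back.

move_arm --pt "-0.001 -0.001 0 -0.1 0" --pt "0 0 0 -0.1 0" --pt "0 0 0 -0.1 0"

```text
t: 12.75
tcp_pos: [525.5, -222.7, 211.4]
eef_rot: [0.943, 0.206, 0.261, -0.018]
force: [-4.5, 1.3, 10.9]
width: 16.0
```

```bash
python3 s.py|tail -1
```

```text
depth of lid origin below rim 2.8695752325018233 lateral tool x,y [1.1 0.2] axial F 11.4 tool F [  2.4  -2.2 -11.4] Tz [0.64 0.19 0.2 ]
```

move_arm --pt "0 0 0 -0.12 0" --pt "0 0 0 -0.12 0" --pt "0 0 0 -0.12 0"

```text
t: 13.12
tcp_pos: [525.5, -222.8, 211.4]
eef_rot: [0.891, 0.372, 0.26, 0.029]
force: [-3.6, 0.8, 10.8]
width: 15.6
```

```bash
python3 s.py|tail -2
```

```text
tilt 30.35 az 16.3 x [0.588 0.677 0.442] y [ 0.647 -0.722  0.245] F [-3.6  0.8 10.8] T [0.66 0.15 0.13] w 15.595603715097818
depth of lid origin below rim 2.886470574546749 lateral tool x,y [0.9 0.6] axial F 11.0 tool F [  3.2  -0.2 -11. ] Tz [0.55 0.35 0.23]
```

The force line puts the contact on the +y side, so the lid sits about 2 mm too far towards -y. I'll lift a little, shift +y and push again.

move_arm --pt "0 0 -0.002 0 0" --pt "0.0017 -0.0018 0 0 0" --pt "0 0 0.002 0 0" --pt "0 0 0.001 0 0" --pt "0 0 0 0 0"

```text
t: 13.75
tcp_pos: [524.3, -220.6, 210.7]
eef_rot: [0.892, 0.37, 0.259, 0.028]
force: [-19.9, -0.8, 21.0]
width: 15.9
```

```bash
python3 s.py|tail -2
```

```text
tilt 30.17 az 16.4 x [0.592 0.674 0.441] y [ 0.646 -0.725  0.241] F [-19.9  -0.8  21. ] T [0.62 1.58 0.57] w 15.861796133302196
depth of lid origin below rim 3.2449966423072922 lateral tool x,y [ 1.3 -2.1] axial F 27.9 tool F [ -3.1  -7.1 -27.9] Tz [ 1.68 -0.61  0.03]
```

move_arm --pt "-0.0009 -0.0005 -0.0006 0 0" --pt "0 0 0 -0.12 0" --pt "0 0 0 -0.12 0"

```text
t: 14.12
tcp_pos: [524.3, -221.0, 210.9]
eef_rot: [0.84, 0.475, 0.254, 0.06]
force: [-4.9, -1.8, 13.3]
width: 16.2
```

```bash
python3 s.py|tail -2
```

```text
tilt 30.31 az 16.2 x [0.419 0.829 0.371] y [ 0.768 -0.541  0.343] F [-4.9 -1.8 13.3] T [ 0.24 -0.04 -0.12] w 16.176015924477916
depth of lid origin below rim 3.029304203612263 lateral tool x,y [ 1.5 -1.2] axial F 14.1 tool F [  1.4   1.8 -14.1] Tz [0.02 0.17 0.21]
```

```bash
python3 - <<'E'
from h import *
from station import *
e=get_image("scene")["color"];d=get_image("top")["color"];r=lambda i:cv2.resize(i,(400,400),interpolation=2)
c=cam["scene"]["color"]
cv2.imwrite("pics/c5.png",np.hstack([r(e[180:230,238:288]),r(d[220:290,385:455])]))
print(e[195:226,262:264].mean(1).astype(int).tolist());print(c[195:226,262:264].mean(1).astype(int).tolist())
E
```

```text
[[14, 16, 135], [16, 18, 139], [15, 18, 140], [15, 17, 139], [15, 17, 137], [16, 18, 139], [16, 18, 139], [16, 19, 140], [24, 28, 140], [53, 60, 141], [91, 103, 142], [119, 133, 144], [132, 148, 150], [149, 166, 167], [164, 182, 183], [166, 182, 182], [159, 162, 158], [152, 123, 111], [149, 85, 59], [145, 67, 30], [139, 61, 23], [132, 57, 20], [128, 54, 19], [125, 53, 18], [126, 54, 21], [128, 66, 40], [137, 101, 88], [150, 145, 142], [160, 172, 176], [164, 181, 186], [163, 181, 187]]
[[101, 109, 110], [101, 110, 111], [106, 116, 116], [119, 131, 132], [134, 149, 149], [142, 155, 155], [156, 167, 167], [170, 182, 182], [173, 189, 190], [169, 188, 189], [162, 180, 182], [148, 166, 167], [139, 155, 156], [148, 165, 166], [162, 180, 180], [164, 179, 179], [157, 159, 156], [149, 120, 109], [146, 83, 57], [143, 66, 30], [136, 59, 22], [130, 55, 20], [126, 53, 19], [123, 52, 18], [124, 54, 22], [127, 65, 40], [134, 99, 85], [147, 141, 139], [157, 168, 172], [160, 177, 183], [161, 179, 184]]
```

View pics/c5.png

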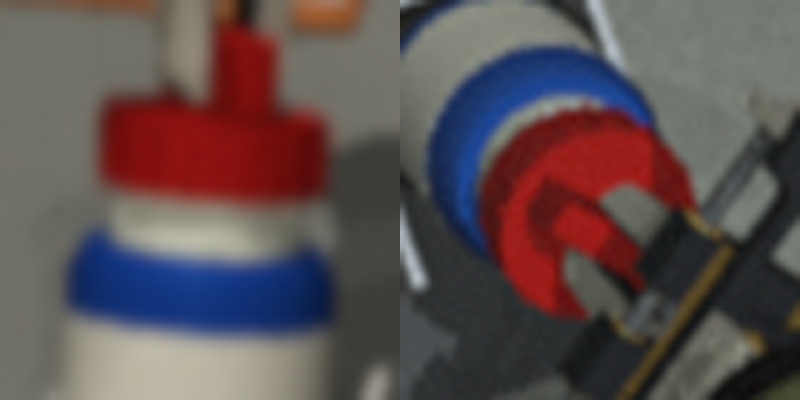

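By the scene view the lid edge is 6 mm or so below the rim (lower edge at row 204.5, shoulder at 212), so my depth zero may be off and the lugs may already be on the ridges. I'll keep turning back.

move_arm --pt "0 0 0 -0.15 0" --pt "0 0 0 -0.15 0" --pt "0 0 0 -0.15 0"

```text
t: 14.6
tcp_pos: [524.6, -221.1, 209.6]
eef_rot: [0.713, 0.651, 0.235, 0.115]
force: [6.8, -4.6, 1.6]
width: 16.0
```

```bash
python3 s.py|tail -2
```

```text
tilt 30.31 az 16.2 x [0.043 0.982 0.184] y [ 0.874 -0.127  0.47 ] F [ 6.8 -4.6  1.6] T [-0.84 -1.06 -0.83] w 16.046265241128577
depth of lid origin below rim 4.250837074104645 lateral tool x,y [ 1.6 -0.8] axial F -1.2 tool F [-3.9  7.3  1.2] Tz [-1.23 -0.99  0.16]
```

The axial force vanished and the lid began to drop, so I'll push it in along the axis.

move_arm --pt "0 0 0.003 0 0" --pt "0 0 0.002 0 0" --pt "0 0 0 0 0"

```text
t: 14.98
tcp_pos: [527.1, -220.1, 205.3]
eef_rot: [0.715, 0.648, 0.235, 0.114]
force: [6.2, -3.6, 2.3]
width: 15.5
```

```bash
python3 s.py|tail -2
```

```text
tilt 30.32 az 16.3 x [0.048 0.981 0.188] y [ 0.873 -0.133  0.469] F [ 6.2 -3.6  2.3] T [-0.71 -1.4  -0.66] w 15.544176296521233
depth of lid origin below rim 9.332399591772052 lateral tool x,y [ 1.9 -0.8] axial F -0.5 tool F [-2.8  7.   0.5] Tz [-1.53 -0.75  0.03]
```

move_arm --pt "-0.0004 0.001 0.002 0 0" --pt "0 0 0.002 0 0" --pt "0 0 0 0 0"

```text
t: 15.35
tcp_pos: [529.1, -219.8, 202.1]
eef_rot: [0.714, 0.649, 0.235, 0.114]
force: [-1.0, -2.9, 9.9]
width: 15.9
```

```bash
python3 s.py|tail -2
```

```text
tilt 30.23 az 16.4 x [0.047 0.981 0.188] y [ 0.874 -0.131  0.467] F [-1.  -2.9  9.9] T [-0.21 -0.38 -0.14] w 15.862134822199597
depth of lid origin below rim 13.05878804522547 lateral tool x,y [ 1.7 -0.6] axial F 9.5 tool F [-1.   4.2 -9.5] Tz [-0.41 -0.2  -0.03]
```

It dropped exactly 10 mm to the gap floor, so it's caught and my depth zero was about 6 mm off. Next I turn clockwise.

move_arm --pt "0 0 0 0.15 0" --pt "0 0 0.0002 0.15 0" --pt "0 0 0.0005 0.15 0"

```text
t: 15.72
tcp_pos: [529.2, -219.2, 201.7]
eef_rot: [0.842, 0.472, 0.254, 0.057]
force: [-6.6, -2.0, 13.7]
width: 15.9
```

```bash
python3 s.py|tail -2
```

```text
tilt 30.22 az 16.5 x [0.426 0.824 0.374] y [ 0.766 -0.548  0.337] F [-6.6 -2.  13.7] T [-0.01  0.29  0.33] w 15.891780527116813
depth of lid origin below rim 13.546511978017058 lateral tool x,y [ 1.7 -1.8] axial F 15.3 tool F [  0.7   0.7 -15.3] Tz [ 0.36 -0.06 -0.25]
```

move_arm --pt "0 0 0.0005 0.15 0" --pt "0 0 0.0007 0.15 0" --pt "0 0 0.0007 0.15 0"

```text
t: 16.1
tcp_pos: [529.8, -219.0, 199.6]
eef_rot: [0.926, 0.272, 0.26, -0.001]
force: [-5.1, 0.3, 12.4]
width: 15.4
```

```bash
python3 s.py|tail -2
```

```text
tilt 30.18 az 16.5 x [0.717 0.503 0.483] y [ 0.504 -0.852  0.14 ] F [-5.1  0.3 12.4] T [ 0.33 -0.09  0.33] w 15.360018768613994
depth of lid origin below rim 15.683504814736615 lateral tool x,y [ 0.3 -2.5] axial F 13.1 tool F [  2.5  -1.1 -13.1] Tz [ 0.35  0.29 -0.14]
```

move_arm --pt "0 0 0.0008 0.15 0" --pt "0 0 0.0008 0.15 0" --pt "0 0 0.0008 0.15 0"

```text
t: 16.48
tcp_pos: [531.2, -218.1, 197.5]
eef_rot: [0.964, 0.058, 0.254, -0.059]
force: [-4.5, -0.4, 11.2]
width: 15.5
```

```bash
python3 s.py|tail -2
```

```text
tilt 30.2 az 16.6 x [0.864 0.083 0.496] y [ 0.143 -0.986 -0.085] F [-4.5 -0.4 11.2] T [ 0.46 -0.07  0.52] w 15.490717842513558
depth of lid origin below rim 18.28976746043553 lateral tool x,y [-0.6 -2.9] axial F 11.9 tool F [  1.7  -1.2 -11.9] Tz [ 0.65  0.09 -0.24]
```

move_arm --pt "0 0 0.0004 0.08 0" --pt "0 0 0 0.06 0" --pt "0 0 0 0 0"

```text
t: 16.85
tcp_pos: [531.3, -218.5, 197.4]
eef_rot: [0.965, -0.007, 0.249, -0.076]
force: [-4.5, -1.7, 13.5]
width: 16.1
```

```bash
python3 s.py|tail -2
```

```text
tilt 30.2 az 16.5 x [ 0.876 -0.052  0.48 ] y [ 0.024 -0.988 -0.15 ] F [-4.5 -1.7 13.5] T [0.31 0.13 0.12] w 16.123876797340035
depth of lid origin below rim 18.454109223141273 lateral tool x,y [-0.9 -2.3] axial F 14.1 tool F [  2.6  -0.5 -14.1] Tz [ 0.32 -0.13  0.06]
```

move_arm --pt "0 0 0 0.08 0" --pt "0 0 0 0.08 0" --pt "0 0 0 0.08 0"

```text
t: 17.23
tcp_pos: [531.6, -218.5, 197.3]
eef_rot: [0.958, -0.123, 0.238, -0.105]
force: [-1.2, -2.0, 10.8]
width: 16.2
```

```bash
python3 s.py|tail -2
```

```text
tilt 30.22 az 16.5 x [ 0.856 -0.287  0.43 ] y [-0.186 -0.947 -0.261] F [-1.2 -2.  10.8] T [-0.15 -0.15  0.62] w 16.164896970827822
depth of lid origin below rim 18.589877169936585 lateral tool x,y [-1.2 -2.1] axial F 10.2 tool F [  4.2  -0.7 -10.2] Tz [ 0.18  0.01 -0.63]
```

move_arm --pt "0 0 0 0.06 0" --pt "0 0 0 0.06 0"

```text
t: 17.48
tcp_pos: [531.1, -218.3, 197.1]
eef_rot: [0.949, -0.18, 0.231, -0.119]
force: [-5.4, -0.3, 13.0]
width: 17.2
```

```bash
python3 s.py|tail -2
```

```text
tilt 30.16 az 16.6 x [ 0.828 -0.397  0.395] y [-0.286 -0.907 -0.31 ] F [-5.4 -0.3 13. ] T [-0.23  0.16  0.87] w 17.181220813171464
depth of lid origin below rim 18.615578817946417 lateral tool x,y [-2.1 -1.9] axial F 13.8 tool F [  0.8  -2.2 -13.8] Tz [ 0.09 -0.35 -0.83]
```

move_arm --pt "0 0 0 0.08 0" --pt "0 0 0 0.08 0"

```text
t: 17.73
tcp_pos: [530.7, -218.1, 196.8]
eef_rot: [0.931, -0.255, 0.22, -0.138]
force: [-8.2, 1.0, 11.6]
width: 19.6
```

```bash
python3 s.py|tail -2
```

```text
tilt 30.11 az 16.7 x [ 0.773 -0.536  0.34 ] y [-0.415 -0.832 -0.369] F [-8.2  1.  11.6] T [-0.14  0.6   1.33] w 19.643523556581275
depth of lid origin below rim 18.656862245482948 lateral tool x,y [-2.9 -1.4] axial F 13.9 tool F [ -2.9  -1.7 -13.9] Tz [ 0.03 -0.93 -1.13]
```

move_arm --pt "0 0 0 0.08 0" --pt "0 0 0 0.06 0" --pt "0 0 0 0 0"

```text
t: 18.1
tcp_pos: [530.4, -217.9, 196.6]
eef_rot: [0.912, -0.319, 0.21, -0.153]
force: [-12.9, 1.2, 14.0]
width: 22.0
```

```bash
python3 s.py|tail -2
```

```text
tilt 30.07 az 16.8 x [ 0.709 -0.645  0.285] y [-0.517 -0.75  -0.412] F [-12.9   1.2  14. ] T [-0.06  0.91  1.49] w 22.02187607883694
depth of lid origin below rim 18.690954858130194 lateral tool x,y [-3.5 -0.9] axial F 18.1 tool F [ -5.9  -0.  -18.1] Tz [-0.21 -1.26 -1.18]
```

The lid has stopped turning: the depth holds at 15.6 mm below the ridge level (15.5 expected), the torque is 1.2 N m, and the pads now skew on the bar. I'll ease the skew, release and look.

move_arm --pt "0 0 -0.0005 -0.1 0" --pt "0 0 -0.0005 0 0.6" --pt "0 0 0 0 0.6" --pt "0 0 0 0 0.6" --pt "0 0 0 0 0.6" --pt "0 0 0 0 0.6"

```text
t: 18.85
tcp_pos: [530.6, -218.3, 196.9]
eef_rot: [0.926, -0.273, 0.218, -0.142]
force: [0.5, 0.6, -0.4]
width: 55.8
```

```bash
python3 s.py; python3 - <<'E'
from h import *
from station import *
e=get_image("scene")["color"];d=get_image("top")["color"];r=lambda i:cv2.resize(i,(400,400),interpolation=2)
cv2.imwrite("pics/c6.png",np.hstack([r(e[180:230,238:288]),r(d[220:290,385:455])]))
E
```

```text
18.85 q [-0.762 -0.235  2.002  0.5    1.145  1.225] p [ 530.6 -218.3  196.9] rad 573.8
tilt 30.16 az 16.6 x [ 0.756 -0.568  0.326] y [-0.444 -0.81  -0.382] F [ 0.5  0.6 -0.4] T [-0.03  0.4   0.02] w 55.78577302469802
depth of lid origin below rim 18.566851789799994 lateral tool x,y [-2.9 -1.2] axial F -0.7 tool F [-0.1 -0.6  0.7] Tz [-0.24 -0.32  0.02]
```

View pics/c6.png

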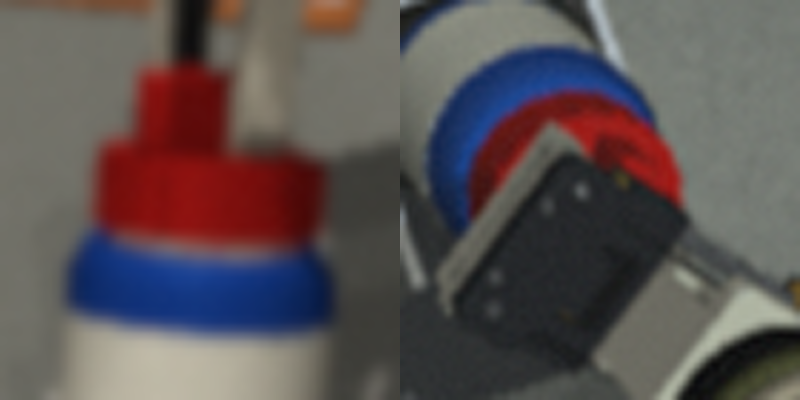

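The lid sits level just above the blue shoulder, with only a thin sliver of white neck left. To confirm it's tight I'll realign, grip once more and test with clockwise torque.

move_arm --pt "0 0 0 -0.15 0.6" --pt "0 0 0 -0.15 0.6" --pt "0 0 0 0 0" --pt "0 0 0 0 0" --pt "0 0 0 0 0" --pt "0 0 0 0 0" --pt "0 0 0 0 0" --pt "0 0 0 0 0" --pt "0 0 0 0 0"

```text
t: 20.08
tcp_pos: [530.8, -218.1, 197.1]
eef_rot: [0.956, -0.132, 0.237, -0.108]
force: [0.4, 2.2, 0.6]
width: 15.9
```

```bash
python3 s.py|tail -2
```

```text
tilt 30.19 az 16.7 x [ 0.853 -0.303  0.425] y [-0.201 -0.942 -0.269] F [0.4 2.2 0.6] T [0.37 0.19 0.5 ] w 15.867029890239106
depth of lid origin below rim 18.421209859392675 lateral tool x,y [-2.2 -2.2] axial F -0.0 tool F [-0.1 -2.3  0. ] Tz [ 0.47 -0.39 -0.22]
```

move_arm --pt "0 0 0 0.08 0" --pt "0 0 0 0.08 0" --pt "0 0 0 0.08 0" --pt "0 0 0 0.08 0" --pt "0 0 0 0.08 0"

```text
t: 20.7
tcp_pos: [530.9, -218.2, 197.5]
eef_rot: [0.911, -0.319, 0.211, -0.153]
force: [0.9, 2.5, 2.1]
width: 21.6
```

```bash
python3 s.py|tail -2
```

```text
tilt 30.19 az 16.6 x [ 0.707 -0.647  0.287] y [-0.518 -0.749 -0.413] F [0.9 2.5 2.1] T [-0.27 -0.05  1.69] w 21.56396551675726
depth of lid origin below rim 18.168762221736863 lateral tool x,y [-2.6 -1.3] axial F 1.0 tool F [-0.4 -3.1 -1. ] Tz [ 0.33 -0.53 -1.6 ]
```

It holds at 1.6 N m without turning. I'll release and withdraw.

move_arm --pt "0 0 0 0 0.6" --pt "0 0 0 0 0.6" --pt "0 0 0 0 0.6" --pt "0 0 0 0 0.6" --pt "0 0 -0.01 0 0.6" --pt "0 0 -0.03 0 0.6" --pt "0 0 -0.05 0 0.6" --pt "0 0 -0.05 0 0.6" --pt "0 0 -0.05 0 0.6" --pt "0 0 0 0 0.6" --pt "0 0 0 0 0.6"

```text
t: 22.08
tcp_pos: [439.0, -245.9, 361.2]
eef_rot: [0.911, -0.319, 0.211, -0.152]
force: [0.7, -0.3, -0.8]
width: 55.9
```

```bash
python3 s.py; python3 - <<'E'
from h import *
from station import *
e=get_image("scene")["color"];d=get_image("top")["color"];r=lambda i:cv2.resize(i,(400,400),interpolation=2)
cv2.imwrite("pics/c7.png",np.vstack([np.hstack([r(e[180:230,238:288]),r(d[200:300,360:460])]),cv2.resize(e[120:400,140:640],(800,200))[:200]]))
E
```

```text
22.075 q [-0.971 -0.452  1.871  0.499  1.549  1.307] p [ 439.  -245.9  361.2] rad 503.2
tilt 30.17 az 16.5 x [ 0.707 -0.646  0.287] y [-0.518 -0.75  -0.413] F [ 0.7 -0.3 -0.8] T [0.01 0.41 0.02] w 55.94024758339494
depth of lid origin below rim -171.59254426821036 lateral tool x,y [-2.7 -0.6] axial F -1.0 tool F [0.4 0.2 1. ] Tz [-0.25 -0.32  0.04]
```

View pics/c7.png

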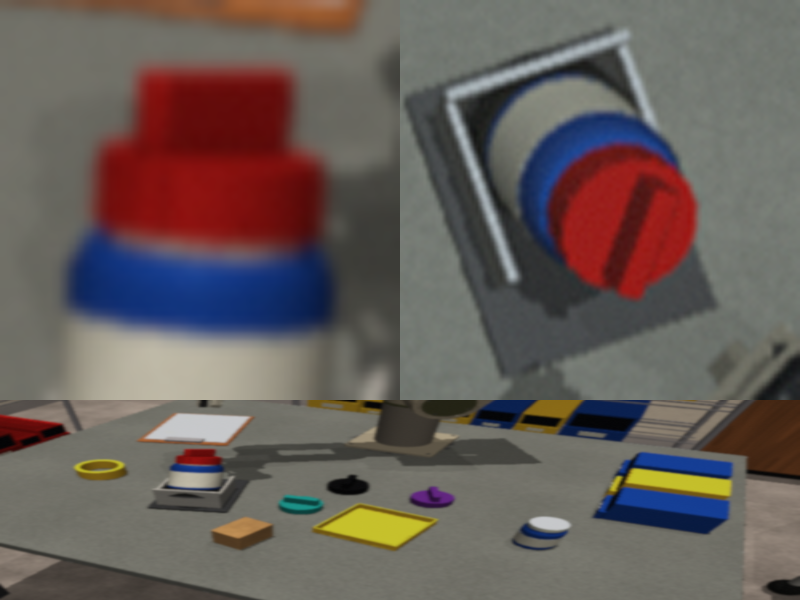

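The lid sits level on the jar (scene crop: skirt y 145 to 245, just above the blue shoulder), the gripper is clear, and everything else is where it was. I'll hand in.

```bash
python3 -c "
from station import *
print(finish_job())"
```

```text
the job is handed in; nothing more can be done
None
```

The red lid is screwed onto the leaning jar and released. I handed in at about 22 s of the 51 s allowed.

**What I did:** I picked the red lid from the tray and tilted the tool 30° by pushing outward at the edge of the arm's reach. I set the lid on the neck and turned it back about 78° until it dropped 10 mm into the gaps. Then I turned it clockwise about 100° until it stopped.

**Last checks:**
- **Depth:** the lid went 15.6 mm below the ridge level; 15.5 mm was expected.
- **Tightness:** a second grip reached about 1.6 N m clockwise. The pads slipped around the bar at the same angle as before, so the lid did not turn further.
- **View:** the final picture shows the lid level just above the blue shoulder, the gripper clear, and the other things where they were.

**What disagreed:**
- **Mouth height:** my camera estimate of the jar's mouth was about 6 mm off along its axis, so I relied on the relative drops instead.
- **First contact:** at first touch the lid was a few millimetres off centre sideways, and I corrected it by force feedback. The largest axial push I read was about 28 N.

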